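# Hold the run clip open over the wide board

## Task

The steel spring clip is biting the top edge of the narrow white board: squeeze it open before you lift it off, and carry it to the wide white board. Lower it, still squeezed open, over the middle of that board's top edge, square to it, so that the jaws gape on either side with the edge about midway up between jaw tips and pivot and the clip touches no board. Finish while holding it there, open, so that a new run sheet can be slipped in: do not let it close, put it down or drop it, and leave the other things on the bench where they are.

Things in the scene. Friction and masses are not known exactly. Their poses are not given: they have to be found in the camera images.
- clip_pivot (a point): Steel spring clip, clothes-peg kind, 0.05 to 0.11 kg, biting the narrow board from above up to 12 mm off its middle. Point: on the pivot between the halves. z up, y along the pivot and the board's edge, x across the board = the line along which the grip plates are squeezed. While it bites, the pivot is 22 mm above the edge. No part of it stands outside the grip plates. If the grip slackens it springs shut.
- clip_grip (a point): Middle of the clip's two grip plates, 28 mm above the pivot; same axes. Plates: 34 mm wide (y), 3 mm thick. Biting, they splay in a V from 5 to 50 mm above the pivot: 56 mm across the outside at the top, 32 at the bottom. Fully squeezed (hard stop) they are parallel, upright, 28 mm across, 8 to 48 mm above the pivot. Full squeeze takes 8 to 10 N here; grip with 15 to 25 N.
- clip_mouth (a point): Mid-way between the tips of the clip's two jaws, 42 mm below the pivot (the open tips rise to 40 mm below it); same axes. The jaws are 50 mm wide (y); biting, they overlap the board by 20 mm.
- clip_jaw (a joint): Opening of one half of the clip, rad: about 0 biting a board, 0.30 fully squeezed open; the other half mirrors it. Fully open the jaw tips are 28 mm apart.
- narrow_board_edge (a point): Middle of the top edge of the narrow white board, 4 mm thick, 80 mm wide, upright in a fixed foot; the edge is 125 mm above the bench. z up, y along the edge, x square to the board's faces. The foot is 75 mm (x) by 94 mm (y), 18 mm high.
- wide_board_edge (a point): Middle of the top edge of the wide white board, 4 mm thick, 150 mm wide, upright in a fixed foot; the edge is 145 mm above the bench. z up, y along the edge, x square to the board's faces. The foot is 75 mm (x) by 164 mm (y), 18 mm high.
- reagent_bottle_mid (a point): Bystander, to be left alone: milky round bottle with a screw cap, diameter 60, height 125 (mm). The point is at its centre, half-way up; z up.
- specimen_jar_mid (a point): Bystander, to be left alone: small clear jar with a white lid, diameter 48, height 55 (mm). The point is at its centre, half-way up; z up.
- cassette_tray_mid (a point): Bystander, to be left alone: open steel tray with two partitions, 90 x 140 x 35 high (mm). The point is at its centre, half-way up; z up.
- beaker_mid (a point): Bystander, to be left alone: glass beaker, diameter 64, height 85 (mm). The point is at its centre, half-way up; z up.
- funnel_mid (a point): Bystander, to be left alone: white funnel standing mouth down, diameter 84, height 85 (mm). The point is at its centre, half-way up; z up.
- bottle_cap_mid (a point): Bystander, to be left alone: grey screw cap lying flat, diameter 48, height 24 (mm). The point is at its centre, half-way up; z up.
- slide_box_mid (a point): Bystander, to be left alone: black flat slide box, 75 x 95 x 32 high (mm). The point is at its centre, half-way up; z up.

How it is judged:
By the outcome, as a careful person would: the job done as asked, in the order asked, and still so for the second after the job is handed in, while the arm keeps its last pose, push and grip.
It also fails if it takes over 45 s, if anything falls off the work surface, if the arm or the gripper's body presses on something with over 40 N, if the wrist force passes 120 N, or if a joint passes its speed limit or range.

## Robot

A 7-joint arm with a two-finger parallel gripper is mounted at the origin on the work surface. World frame = base frame: x ahead of the robot, y to its left, z up, the work surface at z = 0. Lengths are in m, angles in rad, forces in N, time in s.
With the tool pointing down it reaches from about 0.4 to 0.85 m from the base axis. Payload 4.5 kg.
Tool frame: the origin (TCP) lies on the centre line of the jaws, within the pads' length; the fingertips stand r.tcp_to_tips ahead of it and the grasp point (between the pads) lies 11 mm behind it (r.tcp_to_tips is the distance from the TCP to the fingertips, in m); y points along the fingers, x is the direction in which the jaws open and shut, and the axes are right-handed (so a half turn about y gives the same grasp; the last joint's range is limited). The gripper opens to 88 mm and grips with 3 to 60 N. Pads are 18 mm wide; open, the fingers measure 123 mm over their backs; the gripper's body (75 mm by 187 mm) begins 45 mm behind the grasp point.
Start: joints at [-1.131, 0.689, -0.195, 1.565, 0.157, 0.902, -0.215], TCP at [0.247, 0.574, 0.247] pointing down, gripper open.
Joint ranges: [-3.01, 3.01], [-0.46, 2.08], [-1.47, 1.51], [0.13, 2.56], [-1, 4.14], [0.04, 2.09], [-2.66, 2.66]. Speed limits (rad/s): [2.57, 2.57, 3.14, 3.14, 3.14, 3.14, 3.14].

## Interface

Orientations are given as a unit quaternion [x, y, z, w].
In Python, from plant import r gives the robot as it stands. The module is installed in compiled form; this text tells all that it offers.
- The arm moves only by the shell command python3 -m inch 'ROWS' [OPENING] [FORCE]. ROWS is text: rows parted by semicolons, each of 4 numbers parted by spaces: the shift along the tool's x, y, z in mm, then the turn about the tool's y in degrees. In form: x y z spin; .... A call has 1 to 10 rows; each row is the pose to reach, as a shift and turn from the pose commanded when the call began, along the tool's axes at that moment; what a row does not reach only later rows make up. A row lasts 1/10 s, in which the tool goes at most 50 mm and 8.59 degrees, less where a joint would pass 70% of its speed; a pose out of reach is approached as far as the arm can. A call with a gripper value outside its range is refused whole. OPENING is the gripper command: -1 is shut, 1 is fully open, values between are in proportion, set as the call begins (- or left out, the last holds). The fingers move at their own pace and stop on an object; FORCE is the grip in N (left out, the last holds). Time passes only in rows, so rows that repeat a pose let the fingers close. It gives the time, the measured TCP pose, the force and the opening at its end, in the units of the state.
- r.get_state(): the state, without advancing time (a new reading comes with each control period).
- r.snapshot(name): name is "side" or "top" or "wrist"; returns a dict with "frame" (480x640x3 uint8, red, green, blue), "intrinsics" (3x3 intrinsics, pixels), "dist_coeffs" ([k1, k2, p1, p2, k3] as OpenCV has them; the pictures are not rectified), "R" (3x3) and "t" (3): a world point X has camera coordinates R X + t. Camera axes: x right, y down, z forward; pixel columns grow to the right and rows downward; lengths in m; the calibration is good to about 2 mm. A picture is of the moment at which its call begins. There is no depth.
- r.finish_job(): hands the job in, once; it reports no verdict.
Trained networks look in the newest picture that a camera, given by its name, has taken for a name from the list of things; names that differ only in an ending like _2 or _b are one class to them, and where a whole thing is asked for, a point or a joint stands for the part that bears it (a point fixed in the world has none). Each returns a list of dicts, best first, with "p" (0 to 1); they miss things now and then, are a little off and sometimes report something else, mostly with a low value. They report only what shows in the picture. A call takes as long as a camera call.
- r.trace(camera, name): "region" (480x640 bool, what is visible of it) and "centre" ([row, column] in pixels, amid what is visible of it).
- r.tip_of(camera, name): "centre" ([row, column] in pixels: a listed point, or the origin of a listed thing).
The state is a dict: "clock": time; "q": joint angles; "qd": joint speeds; "joint_torque": joint torques, N m; "tool_pos": TCP position; "eef_rot": TCP orientation; "contact_force": force on the tool from outside, world axes, zero at the start; "moment": the same for the moment, N m; "opening": opening from 0.0 (shut) to 1.0 (fully open).
Only numpy, scipy, OpenCV 4.12 (cv2) and the standard library are available. Lean on these libraries where they do the work, as an engineer would, in place of code of your own. Each camera call takes 0.05 s, during which the arm holds its last target.

## Working session

There is one attempt and no reset: what is moved stays moved. The work goes in short steps, Python scripts to look and compute and a shell command to move; the robot and the scene stay as the last step left them, time stands still between calls to the robot, and variables do not carry over. Pictures are saved under pics/ and viewed, and the job is handed in when it is done.

```bash
mkdir -p pics
cat > h.py <<'E'
from plant import r
import numpy as np, cv2
from scipy.spatial.transform import Rotation as Ro
def snap(n,f):
    s=r.snapshot(n); cv2.imwrite('pics/'+f,s['frame'][:,:,::-1]); return s
def ray(s,rc):
    p=cv2.undistortPoints(np.array([[[rc[1],rc[0]]]],float),s['intrinsics'],np.array(s['dist_coeffs']))[0,0]
    R=np.array(s['R']);t=np.array(s['t']); return -R.T@t, R.T@np.array([p[0],p[1],1.])
def tri(rs):
    A=0;b=0;
    for o,d in rs:
        d=d/np.linalg.norm(d);P=np.eye(3)-np.outer(d,d);A=A+P;b=b+P@o
    X=np.linalg.solve(A,b); res=[np.linalg.norm((np.eye(3)-np.outer(d,d)/(d@d))@(X-o)) for o,d in rs]
    return X,np.array(res)
def proj(s,X):
    rv=cv2.Rodrigues(np.array(s['R']))[0]
    return cv2.projectPoints(np.array(X,float).reshape(-1,3),rv,np.array(s['t']),s['intrinsics'],np.array(s['dist_coeffs']))[0][:,0]
E
python3 - <<'E'
from h import *
import pickle
S={n:snap(n,n+'0.png') for n in('side','top','wrist')}
np.set_printoptions(precision=4,suppress=True)
for k,v in r.get_state().items(): print(k,v)
print(r.tcp_to_tips)
for n in S: print(n,'pos',-np.array(S[n]['R']).T@S[n]['t'])
for k in ['clip_pivot','clip_grip','clip_mouth','narrow_board_edge','wide_board_edge','reagent_bottle_mid','specimen_jar_mid','cassette_tray_mid','beaker_mid','funnel_mid','bottle_cap_mid','slide_box_mid']:
    rs=[]
    for n in S:
        d=r.tip_of(n,k)
        print(k,n,[(np.round(x['centre'],1),round(x['p'],2)) for x in d[:2]])
        if d and d[0]['p']>.3: rs.append(ray(S[n],d[0]['centre']))
    if len(rs)>1: print('   ',*tri(rs))
pickle.dump(S,open('S0.pkl','wb'))
E
```

```text
clock 0.15
q [-1.1312  0.6898 -0.1946  1.566   0.1573  0.9025 -0.2151]
qd [-0.0013 -0.0032  0.0003 -0.0036 -0.0005 -0.0025 -0.    ]
joint_torque [ -0.0011 -52.7859  -1.2686 -15.3586  -0.0525   0.0039   0.0001]
tool_pos [0.2466 0.5738 0.2461]
eef_rot [ 0.5908  0.3886 -0.3894 -0.5902]
contact_force [ 0.4976  0.699  -0.3062]
moment [ 0.0302 -0.0125  0.0067]
opening 1.0035629937586354
0.008
side pos [ 0.0966 -0.7492  0.7105]
top pos [ 0.3893 -0.0034  1.3359]
wrist pos [0.1789 0.6027 0.3835]
clip_pivot side [(array([282.2, 376.9]), 0.75)]
clip_pivot top [(array([228.4, 404.1]), 0.66)]
clip_pivot wrist []
    [ 0.5813 -0.1924  0.148 ] [0.0049 0.0049]
clip_grip side [(array([270.3, 373. ]), 0.76), (array([201.2, 211.8]), 0.73)]
clip_grip top [(array([226.7, 404.5]), 0.77)]
clip_grip wrist []
    [ 0.5774 -0.187   0.1759] [0.0011 0.0011]
clip_mouth side [(array([296.5, 367.6]), 0.75)]
clip_mouth top [(array([236.3, 401.9]), 0.67)]
clip_mouth wrist []
    [ 0.5657 -0.1904  0.1168] [0.0027 0.0027]
narrow_board_edge side [(array([291.2, 369.1]), 0.61)]
narrow_board_edge top [(array([231.3, 399.
[... 974 characters left out ...]
mid top [(array([165.4, 388.9]), 0.92)]
beaker_mid wrist []
    [ 0.4517 -0.1226  0.321 ] [0.2161 0.2161]
funnel_mid side [(array([200.8, 216.5]), 0.8)]
funnel_mid top [(array([274.7, 131.5]), 0.69), (array([293.5, 326.8]), 0.59)]
funnel_mid wrist [(array([412.9, 324.5]), 0.72)]
    [0.4876 0.4729 0.0405] [0.0083 0.0033 0.0059]
bottle_cap_mid side [(array([265.9, 191.8]), 0.72), (array([297.9, 267.1]), 0.66)]
bottle_cap_mid top [(array([337.1, 225.1]), 0.61)]
bottle_cap_mid wrist []
    [0.3321 0.2413 0.0039] [0.0029 0.0029]
slide_box_mid side [(array([453.6, 423.2]), 0.67)]
slide_box_mid top [(array([267. , 507.4]), 0.96)]
slide_box_mid wrist []
    [ 0.4958 -0.4638  0.0093] [0.0032 0.0032]
```

View pics/side0.png

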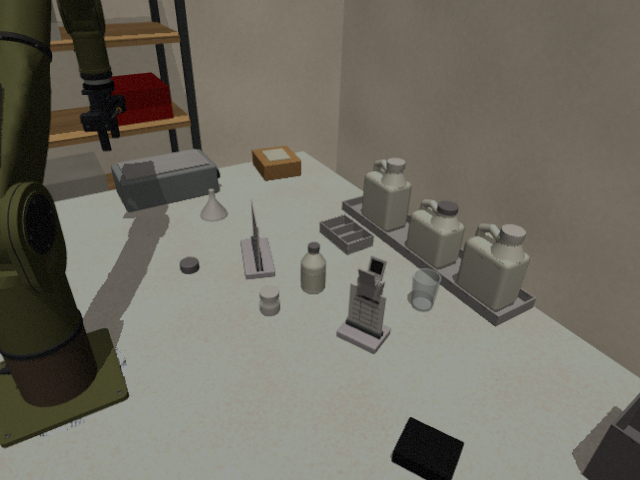

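View pics/top0.png

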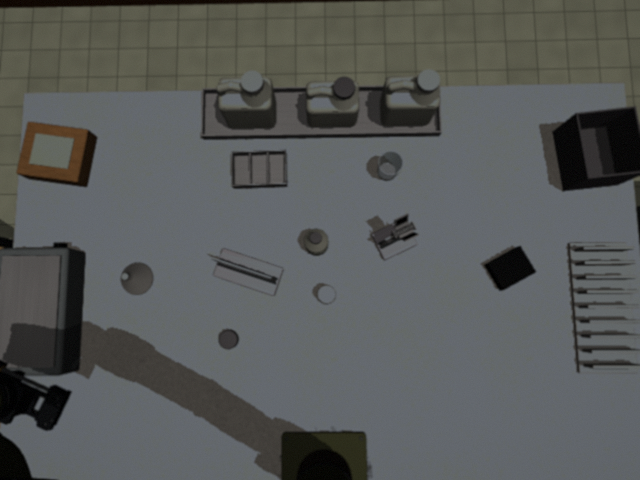

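View pics/wrist0.png

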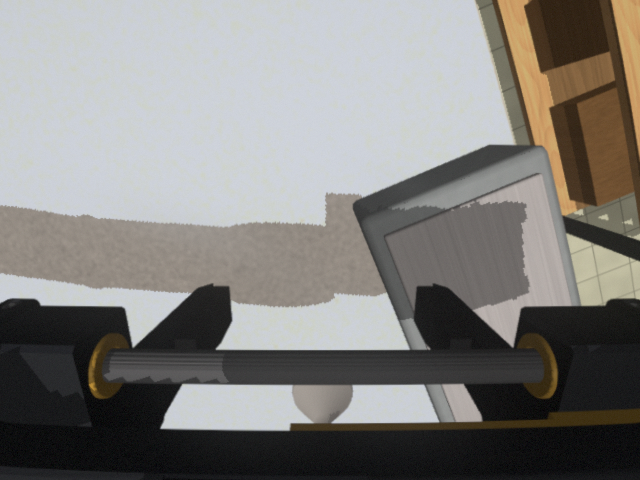

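The side view shows the clip on the narrow board at about (372,272), the wide board edge-on at (257,240), and the gripper far off at (100,100). In the top view the clip is at about (397,230) and the wide board at (247,267). Next I'll get the board directions.

Run:
```python
from h import *
import pickle
S=pickle.load(open('S0.pkl','rb'))
np.set_printoptions(precision=4,suppress=True)
M=Ro.from_quat(r.get_state()['eef_rot']).as_matrix();print(M)
a=cv2.resize(S['top']['frame'][190:310,190:310],None,fx=4,fy=4,interpolation=cv2.INTER_CUBIC)
b=cv2.resize(S['top']['frame'][190:280,350:440],None,fx=5,fy=5,interpolation=cv2.INTER_CUBIC)
im=np.zeros((480,800,3),np.uint8);im[:400,:400]=cv2.resize(a,(400,400));im[:400,400:]=cv2.resize(b,(400,400))
im=np.clip(im*1.8,0,255).astype(np.uint8)
cv2.imwrite('pics/crop.png',im[:,:,::-1])
for n in('side','top'):
  for k in('narrow_board_edge','wide_board_edge','clip_grip'):
    d=r.trace(n,k); print(n,k,[(np.round(x['centre']),round(x['p'],2),int(x['region'].sum())) for x in d[:2]])
```

```text
[[ 0.3947  0.     -0.9188]
 [ 0.9188  0.      0.3947]
 [ 0.     -1.      0.    ]]
side narrow_board_edge [(array([327., 364.]), 0.59, 2091), (array([278., 371.]), 0.52, 933)]
side wide_board_edge [(array([253., 257.]), 0.83, 1277)]
side clip_grip [(array([278., 371.]), 0.95, 985)]
top narrow_board_edge [(array([243., 389.]), 0.68, 768)]
top wide_board_edge [(array([269., 244.]), 0.77, 1981), (array([340., 224.]), 0.65, 258)]
top clip_grip [(array([229., 404.]), 0.97, 444)]
```

View pics/crop.png

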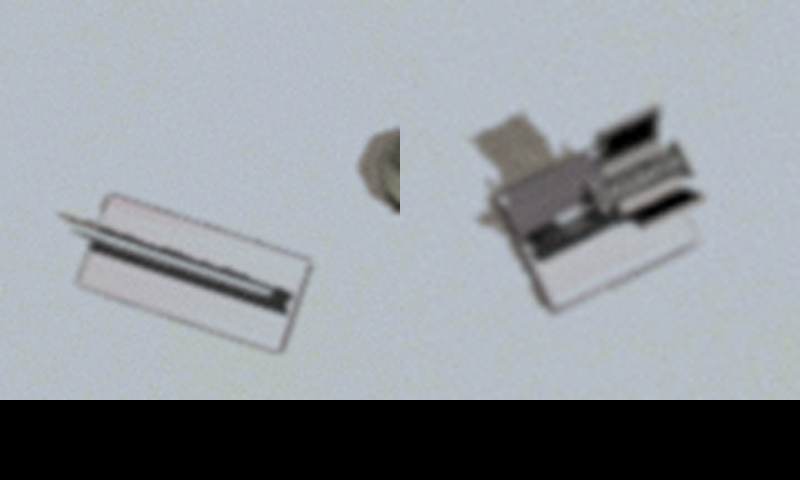

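The top crop shows both feet clearly: the wide board's yaw is about -18°, the narrow board's about +26°. I'll go over the wide board first for a close look, since it is on the way.

```bash
python3 -m inch '-20 -25 -25 6; -45 -45 -65 14; -75 -60 -105 22; -105 -70 -147 30; -135 -75 -190 38; -165 -75 -235 46; -195 -75 -278 54; -225 -75 -320 62; -250 -75 -360 70; -267 -75 -382 78' 1; python3 -m inch '0 0 0 7;0 0 0 7'
cat > look.py <<'E'
from h import *
import pickle,sys
np.set_printoptions(precision=4,suppress=True)
tag=sys.argv[1]; s=snap('wrist',tag+'.png'); pickle.dump(s,open(tag+'.pkl','wb'))
st=r.get_state();print(st['clock'],st['tool_pos'],st['q']);print(Ro.from_quat(st['eef_rot']).as_matrix())
for k in sys.argv[2:]:
    print(k,[(np.round(x['centre'],1),round(x['p'],2)) for x in r.tip_of('wrist',k)[:2]])
E
python3 look.py w1 wide_board_edge
```

```text
clock: 3.25
tool_pos: [0.4937, 0.1755, 0.3221]
eef_rot: [-0.703, 0.071, -0.072, 0.703]
contact_force: [0.7, 0.3, -0.1]
opening: 1.003
clock: 3.45
tool_pos: [0.4929, 0.177, 0.3218]
eef_rot: [0.698, -0.113, 0.113, -0.698]
contact_force: [-0.2, -0.1, -0.1]
opening: 1.002
3.5 [0.4922 0.1785 0.3217] [-0.5752  0.4675  0.2174  1.7815 -0.1244  0.906  -0.6195]
[[ 0.9505 -0.0002  0.3108]
 [-0.3108  0.0004  0.9505]
 [-0.0003 -1.      0.0003]]
wide_board_edge [(array([213.8, 318.7]), 0.88)]
```

View pics/w1.png

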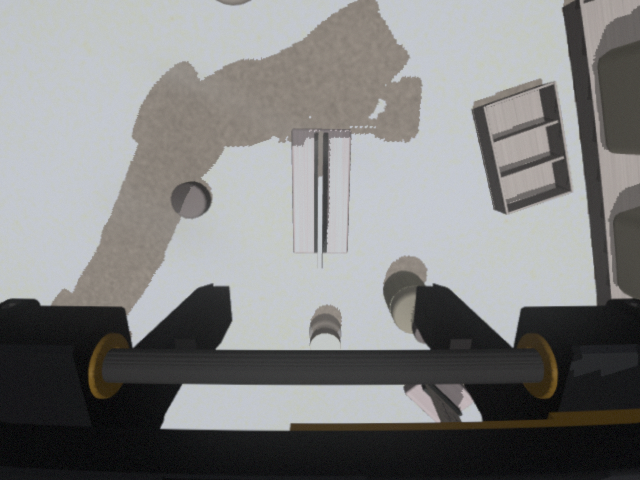

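The wide board shows edge-on at column ~321, rows ~130 to 267, nearly square to the tool already. I'll zoom in and fit it.

Run:
```python
from h import *
import pickle
np.set_printoptions(precision=4,suppress=True)
S=pickle.load(open('S0.pkl','rb'));w=pickle.load(open('w1.pkl','rb'))
X,e=tri([ray(w,(213.8,318.7)),ray(S['side'],(207.4,257.3)),ray(S['top'],(268.2,240.5))]);print(X,e)
X,e=tri([ray(w,(213.8,318.7)),ray(S['top'],(268.2,240.5))]);print(X,e)
X,e=tri([ray(w,(213.8,318.7)),ray(S['side'],(207.4,257.3))]);print(X,e)
def pl(s,rc,z):
    o,d=ray(s,rc);return o+d*(z-o[2])/d[2]
print('near end',pl(w,(267,321),.145),'far',pl(w,(130,322),.145))
print('foot corners',[pl(w,(r_,c),.018) for r_,c in((130,292),(128,351),(253,294),(253,348))])
im=cv2.resize(w['frame'][110:290,270:370],None,fx=3.3,fy=3.3,interpolation=cv2.INTER_CUBIC)
cv2.imwrite('pics/w1c.png',im[:,:,::-1])
for s,n in((S['side'],'side'),):
  im=cv2.resize(s['frame'][190:290,210:310],None,fx=5,fy=5,interpolation=cv2.INTER_CUBIC); cv2.imwrite('pics/s0c.png',im[:,:,::-1])
```

```text
[0.4944 0.184  0.1582] [0.0046 0.0072 0.0063]
[0.4912 0.1845 0.1361] [0.0007 0.0007]
[0.4979 0.1866 0.1582] [0.0048 0.0048]
near end [0.4776 0.1343 0.145 ] far [0.5194 0.2568 0.145 ]
foot corners [array([0.4853, 0.2727, 0.018 ]), array([0.5557, 0.2518, 0.018 ]), array([0.4333, 0.1202, 0.018 ]), array([0.5038, 0.0967, 0.018 ])]
```

View pics/w1c.png

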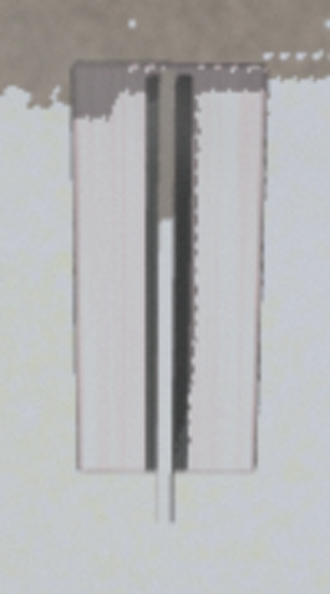

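View pics/s0c.png

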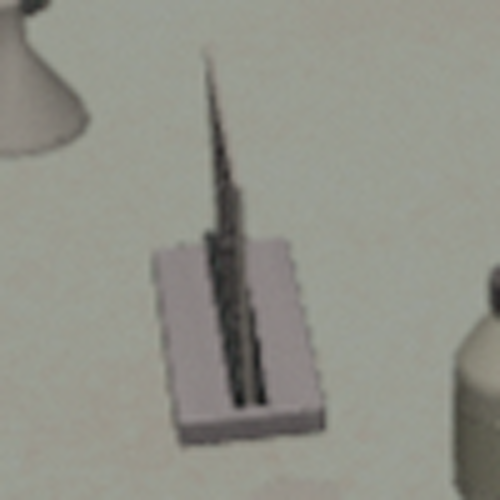

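Run:
```python
from h import *
import pickle
np.set_printoptions(precision=1,suppress=True)
S=pickle.load(open('S0.pkl','rb'));w=pickle.load(open('w1.pkl','rb'))
print('cam',-np.array(w['R']).T@w['t']*1000)
yaw=np.radians(-18.4);ux=np.array([np.cos(yaw),np.sin(yaw),0]);uy=np.array([-np.sin(yaw),np.cos(yaw),0])
C=np.array([.4945,.1854,0])
P=[C+uy*.075+[0,0,.145],C+[0,0,.145],C-uy*.075+[0,0,.145],C-uy*.075+[0,0,.018],C+uy*.075+[0,0,.018]]+[C+a*ux*.0375+b*uy*.082+[0,0,.018] for a in(-1,1) for b in (-1,1)]
for n,s in(('w',w),('side',S['side']),('top',S['top'])):
    p=proj(s,P);print(n,[tuple(np.round(q,1)) for q in p])
    im=s['frame'].copy()
    lo=np.maximum(p.min(0).astype(int)-30,0);hi=p.max(0).astype(int)+30
    f=4 if n!='w' else 3
    cr=cv2.resize(im[lo[1]:hi[1],lo[0]:hi[0]],None,fx=f,fy=f,interpolation=cv2.INTER_CUBIC)
    for i,q in enumerate(p):
        cv2.circle(cr,tuple(((q-lo+.5)*f).astype(int)),3,(255,0,0) if i<3 else (0,200,0),1)
    cv2.imwrite(f'pics/pw_{n}.png',cr[:,:,::-1]);print(cr.shape)
```

```text
cam [516.  246.5 459.3]
w [(np.float64(320.8), np.float64(130.7)), (np.float64(320.9), np.float64(213.7)), (np.float64(321.0), np.float64(286.7)), (np.float64(321.3), np.float64(248.7)), (np.float64(321.1), np.float64(134.1)), (np.float64(294.0), np.float64(253.6)), (np.float64(291.0), np.float64(128.3)), (np.float64(348.5), np.float64(253.5)), (np.float64(351.3), np.float64(128.3))]
(654, 363, 3)
side [(np.float64(251.4), np.float64(198.9)), (np.float64(254.6), np.float64(212.7)), (np.float64(258.0), np.float64(228.0)), (np.float64(260.4), np.float64(271.4)), (np.float64(253.9), np.float64(239.7)), (np.float64(245.6), np.float64(274.8)), (np.float64(240.0), np.float64(239.7)), (np.float64(275.6), np.float64(271.3)), (np.float64(267.0), np.float64(237.0))]
(544, 380, 3)
top [(np.float64(208.7), np.float64(256.1)), (np.float64(239.7), np.float64(266.1)), (np.float64(270.8), np.float64(276.3)), (np.float64(275.8), np.float64(279.7)), (np.float64(219.6), np.float64(261.4)), (np.float64(273.7), np.float64(294.9)), (np.float64(212.0), np.float64(274.7)), (np.float64(283.2), np.float64(266.3)), (np.float64(221.9), np.float64(246.5))]
(432, 540, 3)
```

```bash
python3 -c "
import cv2,numpy as np
L=[cv2.imread(f'pics/pw_{n}.png') for n in('w','side','top')]
h=590
L=[cv2.copyMakeBorder(i[:h],0,h-min(h,i.shape[0]),0,0,0) for i in L]
i=np.hstack(L);print(i.shape);f=800/i.shape[1];cv2.imwrite('pics/pwall.png',cv2.resize(i,None,fx=min(1,f),fy=min(1,f)))"
```

```text
(590, 1283, 3)
```

View pics/pwall.png

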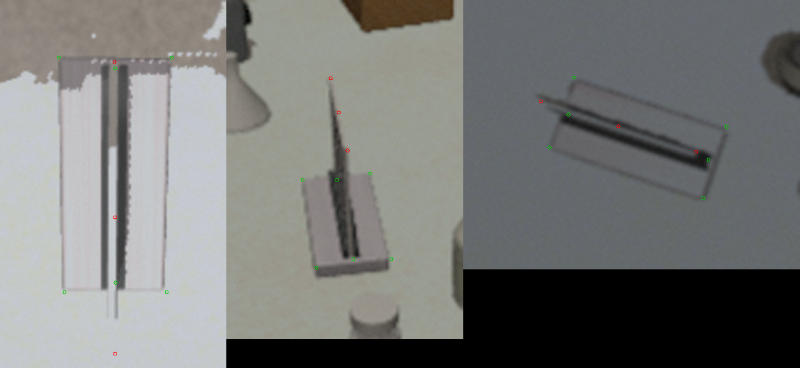

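Run:
```python
import cv2,numpy as np,pickle
S=pickle.load(open('S0.pkl','rb'));w=pickle.load(open('w1.pkl','rb'))
def st(a):
    a=a.astype(float);lo,hi=np.percentile(a,1),np.percentile(a,99.5);return np.clip((a-lo)/(hi-lo)*255,0,255).astype(np.uint8)
a=cv2.resize(st(w['frame'][235:305,300:345]),(360,560),interpolation=cv2.INTER_NEAREST)
b=cv2.resize(st(S['side']['frame'][190:246,240:282]),(420,560),interpolation=cv2.INTER_NEAREST)
cv2.imwrite('pics/z.png',np.hstack([a,b])[:,:,::-1])
g=w['frame'].mean(2)
for rr in (262,266,268,270,275,280,285,290): print(rr,g[rr,314:329].round().astype(int))
```

```text
262 [201 200 199 188 197 200 198 171 152 192 197 198 198 197 198]
266 [199 198 196 186 198 198 198 173 153 194 200 199 199 199 199]
268 [200 199 198 194 199 201 199 189 182 196 200 198 198 197 198]
270 [204 201 200 202 201 199 202 199 202 199 199 197 196 198 199]
275 [202 199 199 198 198 199 200 199 200 199 198 198 199 201 201]
280 [200 201 199 199 202 200 200 199 203 200 199 200 200 199 198]
285 [199 197 200 200 199 198 200 200 198 201 199 198 200 198 200]
290 [199 201 201 201 200 200 200 204 203 200 203 200 200 202 199]
```

View pics/z.png

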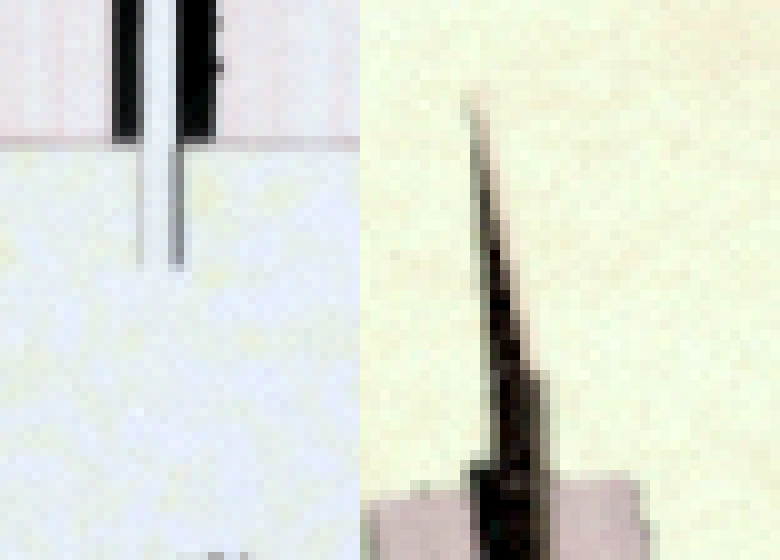

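The board top merges with the bench beyond row 267 of the wrist view, but the side-view kink at (258,227) matches the fitted foot centre. That puts the wide edge's middle at about (0.493, 0.186), yaw -18.4°. Next, the clip.

```bash
python3 -m inch '20 0 -35 -5; 45 5 -75 -10; 70 10 -118 -16; 96 15 -160 -22; 122 20 -202 -28; 148 20 -245 -34; 170 20 -285 -40; 188 20 -310 -44; 195 20 -321 -44; 195 20 -321 -44' 1; python3 look.py w2 clip_pivot clip_grip clip_mouth narrow_board_edge
```

```text
clock: 4.55
tool_pos: [0.5771, -0.1881, 0.3014]
eef_rot: [-0.689, -0.157, 0.157, 0.69]
contact_force: [0.0, 0.3, 0.7]
opening: 0.999
4.6 [ 0.5771 -0.1858  0.3014] [ 0.2427  0.6007 -0.0111  1.5607  0.0055  0.981   0.6809]
[[ 0.9002 -0.0004 -0.4354]
 [ 0.4354  0.0018  0.9002]
 [ 0.0005 -1.      0.0018]]
clip_pivot [(array([227.1, 318. ]), 0.69)]
clip_grip [(array([234.6, 320.3]), 0.93)]
clip_mouth []
narrow_board_edge [(array([218.7, 321.1]), 0.95), (array([225.1, 317.9]), 0.55)]
```

View pics/w2.png

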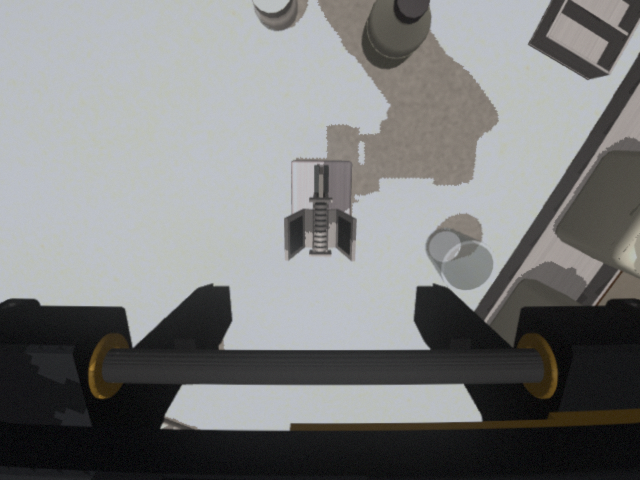

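The clip sits at columns 285–356, rows 195–261, symmetric about column 320, and the board is square to the tool. I'll triangulate it.

Run:
```python
from h import *
import pickle
np.set_printoptions(precision=4,suppress=True)
S=pickle.load(open('S0.pkl','rb'));w=pickle.load(open('w2.pkl','rb'))
for k,a,b,c in(('grip',(234.6,320.3),(270.3,373),(226.7,404.5)),('pivot',(227.1,318),(282.2,376.9),(228.4,404.1)),('nbe',(218.7,321.1),(291.2,369.1),(231.3,399.1))):
    print(k,*tri([ray(w,a),ray(S['side'],b),ray(S['top'],c)]));print('  w+side',*tri([ray(w,a),ray(S['side'],b)]))
def pl(s,rc,z):
    o,d=ray(s,rc);return o+d*(z-o[2])/d[2]
print('foot far corners',pl(w,(160,291.5),.018),pl(w,(160,351.5),.018))
im=cv2.resize(w['frame'][145:275,270:370],None,fx=4.5,fy=4.5,interpolation=cv2.INTER_CUBIC)
b=cv2.resize(S['side']['frame'][250:355,330:395],(int(65*5.5),int(105*5.5)),interpolation=cv2.INTER_CUBIC);b=cv2.resize(b,(347,585))
cv2.imwrite('pics/w2c.png',np.hstack([im,b])[:,:,::-1])
```

```text
grip [ 0.5763 -0.1872  0.1764] [0.0016 0.0018 0.0009]
  w+side [ 0.576  -0.1878  0.1768] [0.0016 0.0016]
pivot [ 0.5783 -0.1914  0.1482] [0.0059 0.0078 0.0021]
  w+side [ 0.5787 -0.1924  0.1488] [0.0068 0.0068]
nbe [ 0.575  -0.1842  0.1227] [0.0016 0.0014 0.0024]
  w+side [ 0.5749 -0.1858  0.1239] [0.0005 0.0005]
foot far corners [ 0.5204 -0.1567  0.018 ] [ 0.586  -0.1251  0.018 ]
```

View pics/w2c.png

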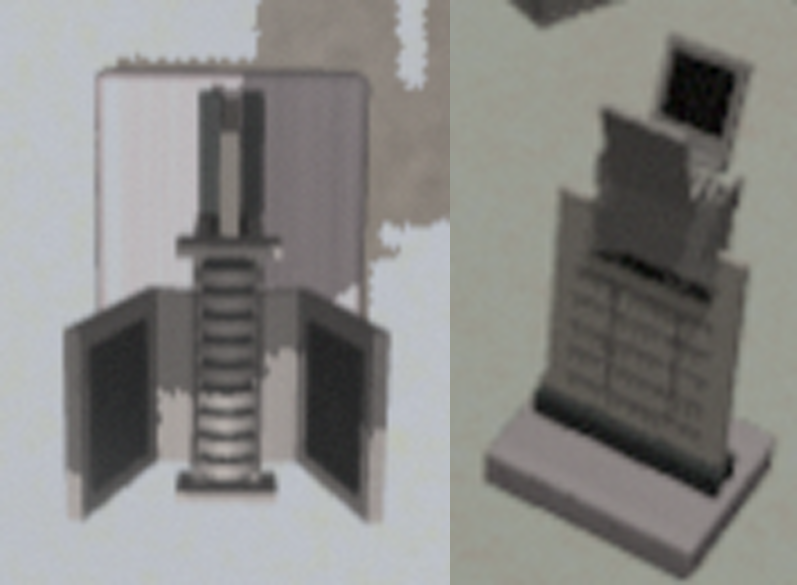

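Run:
```python
from h import *
import pickle
np.set_printoptions(precision=1,suppress=True)
w=pickle.load(open('w2.pkl','rb'));st=r.get_state();print(st['tool_pos'],st['clock'])
T=np.array(st['tool_pos']);M=Ro.from_quat(st['eef_rot']).as_matrix()
print(w['intrinsics'],w['dist_coeffs'])
for h in(0,.10,.125,.15,.18,.28): print(h,proj(w,T+M[:,1]*h))
print('10mm',proj(w,T+M[:,1]*.125+M[:,0]*.01))
```

```text
[ 0.6 -0.2  0.3] 4.8
[[337.9   0.  322.5]
 [  0.  337.9 243. ]
 [  0.    0.    1. ]] [-0.  0.  0.  0.  0.]
0 [[325.8 306. ]]
0.1 [[324.5 242.4]]
0.125 [[324.3 233.5]]
0.15 [[324.1 226.1]]
0.18 [[324.  218.6]]
0.28 [[323.6 201. ]]
10mm [[336.7 233.4]]
```

```bash
python3 -m inch '-2 20 -1 0; -2 55 -1 0; -2 90 -1 0; -2 90 -1 0; -2 90 -1 0' 1; python3 look.py w3 clip_grip
python3 - <<'E'
from h import *
snap('side','side3.png')
E
python3 -c "
import cv2
i=cv2.imread('pics/side3.png')[180:360,260:460];cv2.imwrite('pics/side3c.png',cv2.resize(i,None,fx=3.2,fy=3.2,interpolation=cv2.INTER_CUBIC))"
```

```text
clock: 5.3
tool_pos: [0.5759, -0.1884, 0.2122]
eef_rot: [-0.689, -0.158, 0.158, 0.689]
contact_force: [0.2, 0.4, 0.3]
opening: 0.995
5.35 [ 0.5767 -0.189   0.2132] [ 0.2488  0.7002 -0.014   1.6658  0.0126  0.7734  0.6796]
[[ 0.9002  0.0022 -0.4354]
 [ 0.4354 -0.0003  0.9002]
 [ 0.0019 -1.     -0.0012]]
clip_grip [(array([275.7, 318.4]), 0.81)]
```

View pics/w3.png

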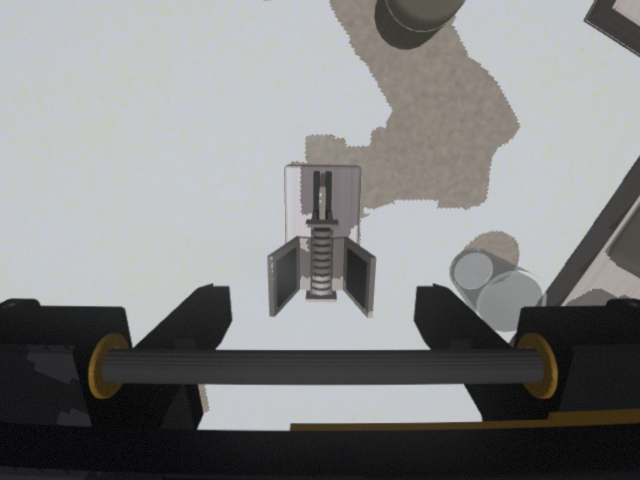

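View pics/side3c.png

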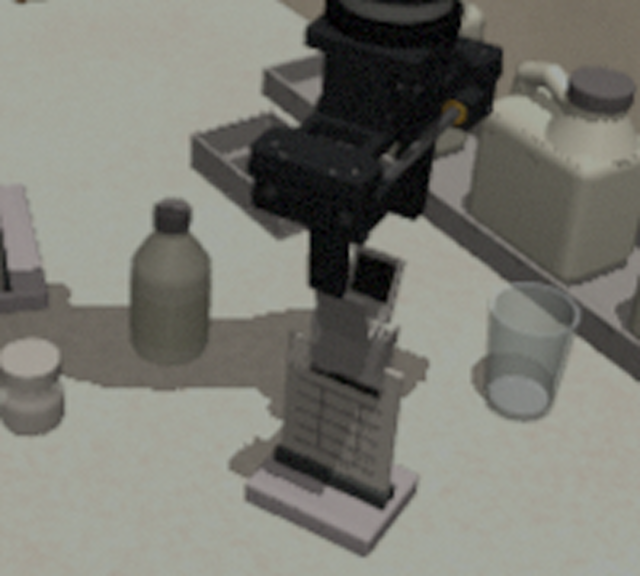

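Everything is centred (clip about column 321.5, finger midpoint about 323), so I descend the rest and squeeze at 20 N.

```bash
python3 -m inch '0 15 0 0; 0 32 0 0; 0 44 0 0; 0 48 0 0; 0 48 0 0; 0 48 0 0; 0 48 0 0' 1; python3 -m inch '0 0 0 0;0 0 0 0;0 0 0 0;0 0 0 0;0 0 0 0;0 0 0 0;0 0 0 0;0 0 0 0' -1 20; python3 look.py w4 clip_grip
python3 - <<'E'
from h import *
snap('side','side4.png')
print(r.get_state()['opening'],r.get_state()['contact_force'])
E
python3 -c "
import cv2
i=cv2.imread('pics/side4.png')[180:360,260:460];cv2.imwrite('pics/side4c.png',cv2.resize(i,None,fx=3.2,fy=3.2,interpolation=cv2.INTER_CUBIC))"
```

```text
clock: 6.15
tool_pos: [0.5761, -0.1897, 0.1645]
eef_rot: [0.69, 0.158, -0.157, -0.689]
contact_force: [0.4, -0.9, -0.2]
opening: 1.005
clock: 6.95
tool_pos: [0.5755, -0.1895, 0.1636]
eef_rot: [-0.689, -0.158, 0.158, 0.689]
contact_force: [-0.6, 0.3, -1.1]
opening: 0.312
7.0 [ 0.5755 -0.1895  0.1636] [ 0.2504  0.7667 -0.0148  1.7073  0.0164  0.6679  0.6763]
[[ 0.9007 -0.0002 -0.4345]
 [ 0.4345  0.0001  0.9007]
 [-0.0001 -1.      0.0002]]
clip_grip [(array([313.5, 323.5]), 0.57)]
0.31201383886030637 [ 0.41879327  0.68699184 -1.1308803 ]
```

View pics/w4.png

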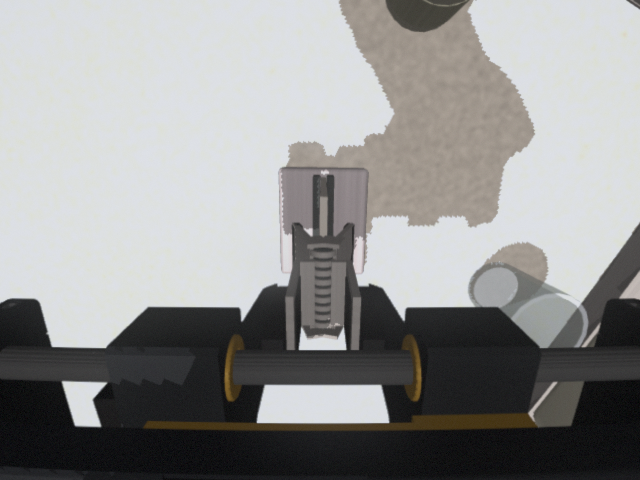

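View pics/side4c.png

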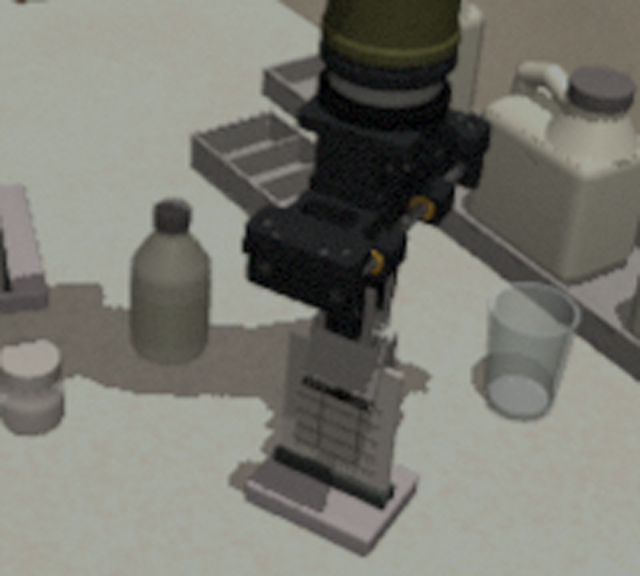

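The opening reads 0.312 (27.5 mm), so the clip is fully squeezed and its jaws have spread off the board. Lifting straight up.

```bash
python3 -m inch '0 -5 0 0; 0 -15 0 0; 0 -30 0 0; 0 -48 0 0; 0 -68 0 0; 0 -88 0 0; 0 -104 0 0; 0 -110 0 0;0 -110 0 0'; python3 look.py w5 clip_grip
python3 - <<'E'
from h import *
snap('side','side5.png')
print(r.get_state()['opening'],r.get_state()['contact_force'])
E
python3 -c "
import cv2
i=cv2.imread('pics/side5.png')[180:360,260:460];cv2.imwrite('pics/side5c.png',cv2.resize(i,None,fx=3.2,fy=3.2,interpolation=cv2.INTER_CUBIC))"
```

```text
clock: 8.0
tool_pos: [0.5761, -0.1897, 0.275]
eef_rot: [0.69, 0.158, -0.157, -0.689]
contact_force: [-0.2, 0.2, -0.6]
opening: 0.315
8.05 [ 0.5755 -0.1895  0.2739] [ 0.2485  0.6282 -0.0113  1.5997  0.0083  0.9133  0.6838]
[[ 0.9007  0.0004 -0.4345]
 [ 0.4345 -0.      0.9007]
 [ 0.0004 -1.     -0.0002]]
clip_grip [(array([312.5, 322.3]), 0.97)]
0.312742329686446 [-0.12671499 -0.31515398  0.48244482]
```

View pics/w5.png

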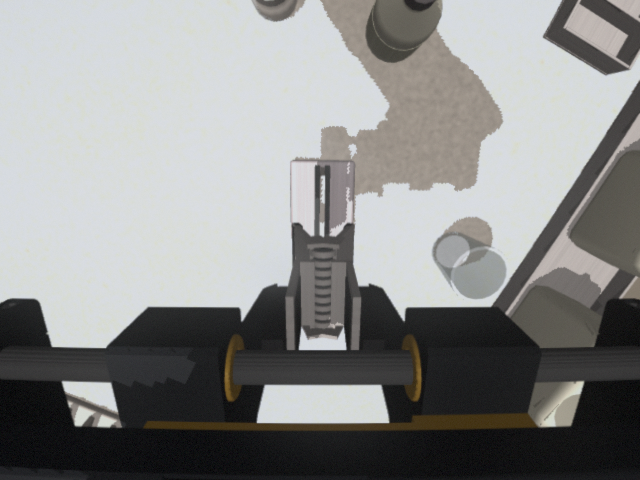

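View pics/side5c.png

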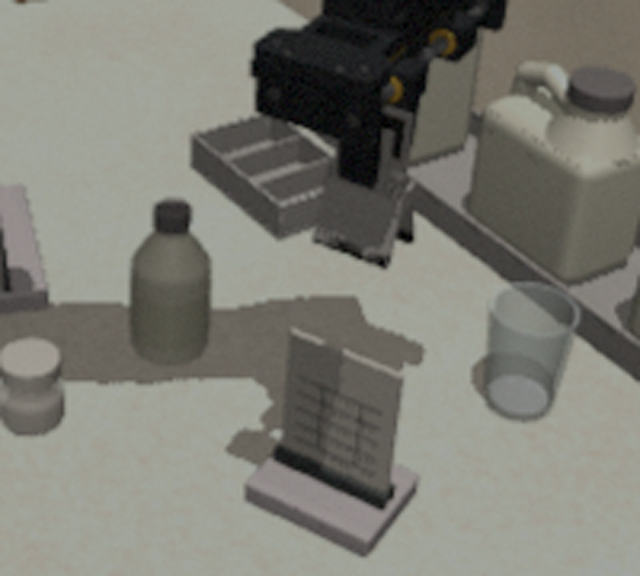

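The clip is off the board and open (opening 0.313), with the grasp unchanged. Carrying it to above the wide board.

```bash
python3 -m inch '4 0 15 4; 11 0 45 9; 20 0 80 14; 29 0 120 19; 38 0 160 24; 47 0 200 29; 56 0 240 34; 65 0 278 39; 73 0 312 43; 80 0 340 44'; python3 -m inch '3 0 18 0; 3 0 18 0' | tail -1;  python3 look.py w6 wide_board_edge; cp pics/w6.png pics/w6v.png
```

```text
clock: 9.15
tool_pos: [0.4986, 0.1538, 0.2728]
eef_rot: [0.698, -0.113, 0.111, -0.698]
contact_force: [0.1, -0.1, -1.2]
opening: 0.312
opening: 0.311
9.4 [0.5081 0.1683 0.2729] [-0.5595  0.547   0.2473  1.8176 -0.1781  0.7998 -0.5384]
[[ 0.9504 -0.001   0.311 ]
 [-0.311  -0.0006  0.9504]
 [-0.0008 -1.     -0.0009]]
wide_board_edge [(array([224.5, 296. ]), 0.77)]
```

View pics/w6.png

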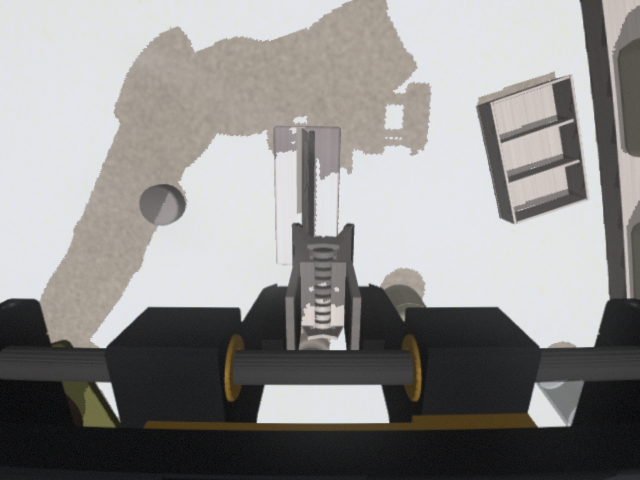

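```bash
python3 -m inch '-8 0 4 0; -16 0 8 0.3; -22 0 10 0.3; -22 0 10 0.3; -22 0 10 0.3'|tail -1;  python3 look.py w7 wide_board_edge;python3 - <<'E'
from h import *
import pickle
w=pickle.load(open('w7.pkl','rb'))
im=cv2.resize(w['frame'][110:350,250:400],None,fx=2.5*1,fy=2.5,interpolation=cv2.INTER_CUBIC)
im2=cv2.resize(w['frame'][110:250,290:355],None,fx=4.2,fy=4.2,interpolation=cv2.INTER_CUBIC)
im2=cv2.copyMakeBorder(im2,0,600-im2.shape[0],0,0,0)
cv2.imwrite('pics/w7c.png',np.hstack([im,im2])[:,:,::-1])
snap('top','top7.png');snap('side','side7.png')
E
```

```text
opening: 0.313
10.0 [0.4908 0.1838 0.2738] [-0.6052  0.5307  0.2524  1.8495 -0.1799  0.783  -0.5821]
[[ 0.948   0.0004  0.3183]
 [-0.3183 -0.0001  0.948 ]
 [ 0.0004 -1.      0.0001]]
wide_board_edge [(array([234.6, 322.2]), 0.66)]
```

View pics/w7c.png

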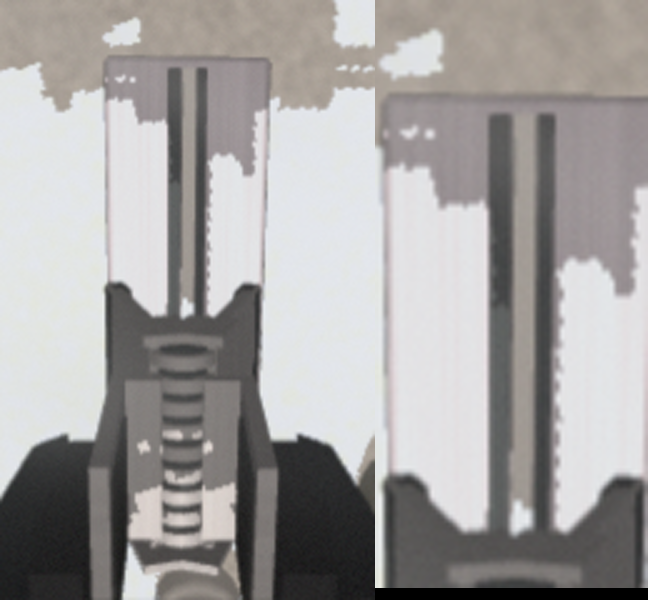

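View pics/side7.png

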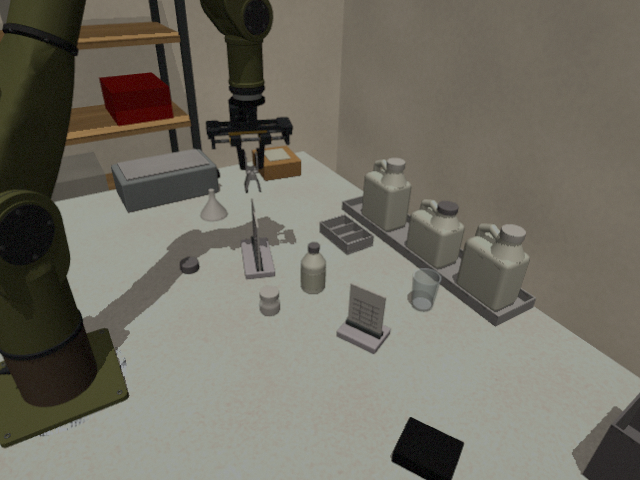

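Seen in the wrist view, the board's edge (column ~325) is about 2 mm to tool +x of the clip's centre (column ~323). Checking along the board, and where the clip itself is.

Run:
```python
from h import *
import pickle
np.set_printoptions(precision=4,suppress=True)
S={n:r.snapshot(n) for n in('side','top','wrist')}
for k in('clip_pivot','clip_grip','clip_mouth','wide_board_edge'):
    rs=[];
    for n in S:
        d=r.tip_of(n,k);print(k,n,[(np.round(x['centre'],1),round(x['p'],2)) for x in d[:1]])
        if d: rs.append(ray(S[n],d[0]['centre']))
    if len(rs)>1:print('  ',*tri(rs))
def pl(s,rc,z):
    o,d=ray(s,rc);return o+d*(z-o[2])/d[2]
w=S['wrist']
a,b=pl(w,(133.4,292.3),.018),pl(w,(133.4,357.8),.018);print(a,b,(a+b)/2-.082*np.array([.3156,.9489,0]))
print('yaw',np.degrees(np.arctan2(*(b-a)[1::-1])))
T=r.get_state();print(T['tool_pos'])
im=S['side']['frame'][130:290,190:350];cv2.imwrite('pics/s7c.png',cv2.resize(im,None,fx=3.6,fy=3.6,interpolation=cv2.INTER_CUBIC)[:,:,::-1])
```

```text
clip_pivot side [(array([174. , 254.5]), 0.73)]
clip_pivot top [(array([263.2, 231.9]), 0.51)]
clip_pivot wrist [(array([235. , 320.5]), 0.24)]
   [0.4987 0.1976 0.2379] [0.0081 0.0119 0.0108]
clip_grip side [(array([162.5, 251.9]), 0.73)]
clip_grip top [(array([262.3, 229.5]), 0.41)]
clip_grip wrist [(array([314.9, 322.3]), 0.93)]
   [0.4921 0.1845 0.2796] [0.0023 0.0015 0.0009]
clip_mouth side [(array([187.2, 253.6]), 0.54)]
clip_mouth top [(array([266.1, 235.1]), 0.47)]
clip_mouth wrist []
   [0.4912 0.1826 0.217 ] [0.0031 0.0031]
wide_board_edge side [(array([208.8, 255.7]), 0.96)]
wide_board_edge top [(array([268.4, 239. ]), 0.66)]
wide_board_edge wrist [(array([310.3, 323. ]), 0.18)]
   [0.4824 0.1584 0.1867] [0.0135 0.0218 0.0166]
[0.486  0.2733 0.018 ] [0.555  0.2501 0.018 ] [0.4946 0.1839 0.018 ]
yaw -18.52348671760328
[0.4906 0.184  0.2737]
```

View pics/s7c.png

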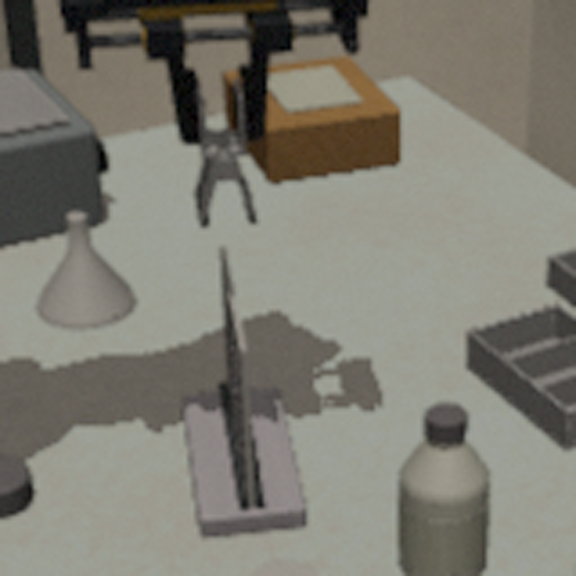

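The estimates agree: move +2 mm in x, none along y. I descend in two stages.

```bash
python3 -m inch '2 15 0 0; 2 32 0 0; 2 48 0 0; 2 55 0 0; 2 55 0 0; 2 55 0 0; 2 55 0 0';  python3 look.py w8 wide_board_edge;python3 - <<'E'
from h import *
import pickle
w=pickle.load(open('w8.pkl','rb'))
im=cv2.resize(w['frame'][110:350,250:400],None,fx=2.5*1,fy=2.5,interpolation=cv2.INTER_CUBIC)
s=snap('side','side8.png')
im2=cv2.resize(s['frame'][150:290,205:305],(425,600),interpolation=cv2.INTER_CUBIC)
cv2.imwrite('pics/w8c.png',np.hstack([im,im2])[:,:,::-1])
E
```

```text
clock: 11.6
tool_pos: [0.4931, 0.1835, 0.2195]
eef_rot: [-0.698, 0.114, -0.114, 0.698]
contact_force: [-0.1, -0.3, 0.4]
opening: 0.31
11.65 [0.493  0.1835 0.2195] [-0.5798  0.6085  0.2203  1.9077 -0.2092  0.6458 -0.5541]
[[ 0.948   0.0014  0.3181]
 [-0.3181  0.0007  0.948 ]
 [ 0.0012 -1.      0.0011]]
wide_board_edge []
```

View pics/w8c.png

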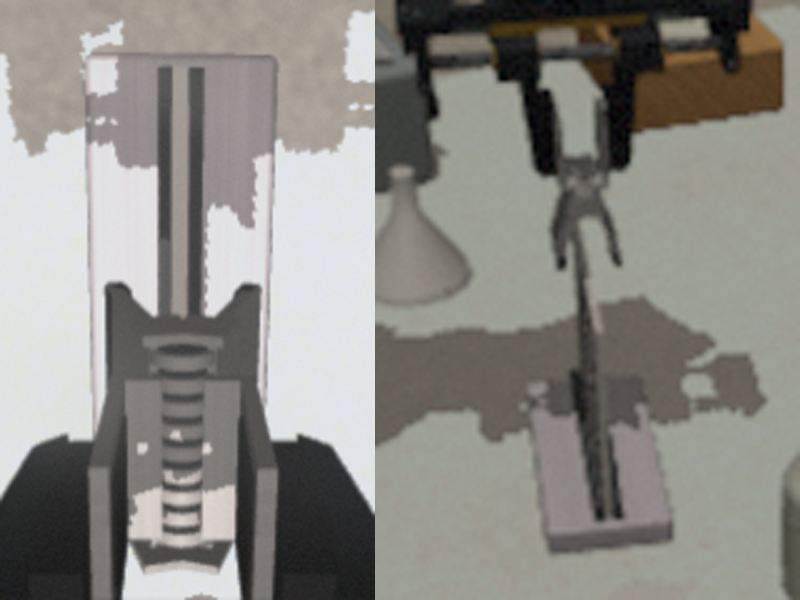

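The edge (crop column 180) now sits under the clip's centre (182), within about 0.5 mm and square to it. Down the last 37 mm.

```bash
python3 -m inch '0 8 0 0; 0 18 0 0; 0 28 0 0; 0 35 0 0; 0 37 0 0; 0 37 0 0; 0 37 0 0; 0 37 0 0';  python3 look.py w9 clip_grip;python3 - <<'E'
from h import *
import pickle
np.set_printoptions(precision=4,suppress=True)
w=pickle.load(open('w9.pkl','rb'))
im=cv2.resize(w['frame'][110:350,250:400],None,fx=2.5*1,fy=2.5,interpolation=cv2.INTER_CUBIC)
s=snap('side','side9.png');t=snap('top','top9.png')
im2=cv2.resize(s['frame'][160:260,215:285],(425,600),interpolation=cv2.INTER_CUBIC)
cv2.imwrite('pics/w9c.png',np.hstack([im,im2])[:,:,::-1])
for k in('clip_pivot','clip_grip','clip_mouth','wide_board_edge','clip_jaw'):
    rs=[]
    for n,S in(('side',s),('top',t),('wrist',w)):
        d=r.tip_of(n,k)
        if d: rs.append(ray(S,d[0]['centre']));print(k,n,np.round(d[0]['centre'],1),round(d[0]['p'],2))
    if len(rs)>1:print('  ',*tri(rs))
E
```

```text
clock: 12.55
tool_pos: [0.4928, 0.1835, 0.182]
eef_rot: [-0.698, 0.114, -0.114, 0.698]
contact_force: [-0.8, 0.5, -1.4]
opening: 0.317
12.6 [0.4928 0.1834 0.1821] [-0.5623  0.6657  0.1941  1.942  -0.2285  0.5539 -0.5375]
[[ 0.948   0.0008  0.3182]
 [-0.3182  0.0004  0.948 ]
 [ 0.0007 -1.      0.0006]]
clip_grip [(array([315.8, 325.3]), 0.65), (array([162.6, 608.2]), 0.35)]
clip_pivot side [210.6 257.9] 0.64
clip_pivot top [265.2 239.1] 0.62
clip_pivot wrist [285.1 318.1] 0.93
   [0.4962 0.1834 0.1522] [0.0063 0.0022 0.0054]
clip_grip side [196.1 252.1] 0.86
clip_grip top [265.1 237.5] 0.66
clip_grip wrist [315.8 325.3] 0.65
   [0.4928 0.1847 0.1909] [0.0026 0.0018 0.0022]
clip_mouth side [218.9 252.3] 0.73
clip_mouth top [269.2 238.7] 0.44
   [0.4893 0.1905 0.1259] [0.0003 0.0003]
wide_board_edge side [209.  254.5] 0.8
wide_board_edge top [266.4 238. ] 0.58
   [0.4943 0.1872 0.1545] [0.0013 0.0013]Traceback (most recent call last):
  File "<stdin>", line 12, in <module>
ValueError: it knows: beaker_mid, bottle_cap_mid, cassette_tray_mid, clip_grip, clip_mouth, clip_pivot, funnel_mid, narrow_board_edge, reagent_bottle_mid, slide_box_mid, specimen_jar_mid, wide_board_edge
```

View pics/w9c.png

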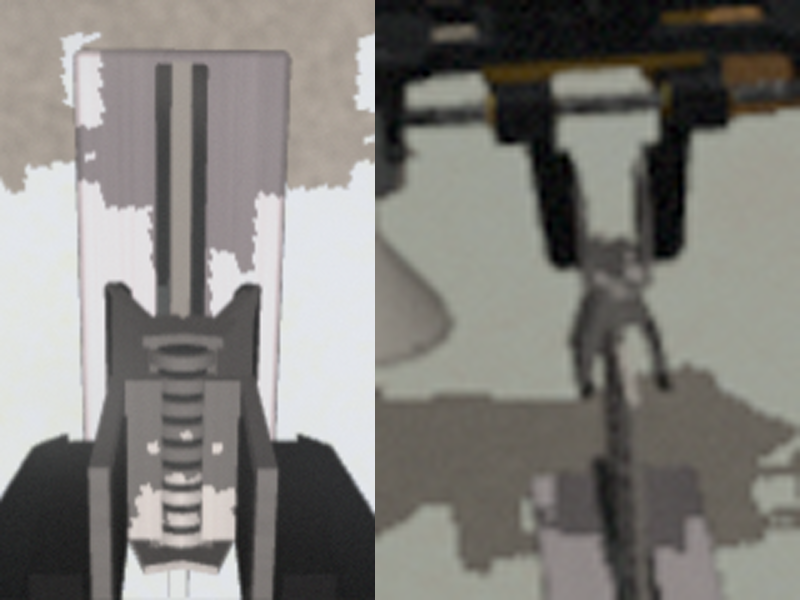

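The jaws straddle the wide edge with clear gaps on both sides. Before handing in, I'll check that the arm is at rest and the bystanders haven't moved.

```bash
python3 -m inch '0 0 0 0;0 0 0 0;0 0 0 0' | tail -2
python3 - <<'E'
from h import *
import pickle
S=pickle.load(open('S0.pkl','rb'))
t=r.snapshot('top')
for k,(y,x) in dict(bottle=(239,316),jar=(293,326),tray=(169,260),beaker=(166,388),funnel=(276,135),cap=(339,228),box=(267,508),nfoot=(250,395)).items():
    n=18
    tpl=S['top']['frame'][y-n:y+n,x-n:x+n];m=cv2.matchTemplate(t['frame'][y-n-8:y+n+8,x-n-8:x+n+8],tpl,cv2.TM_CCOEFF_NORMED);_,v,_,l=cv2.minMaxLoc(m);print(k,round(v,2),l[0]-8,l[1]-8)
st=r.get_state();print(st['clock'],np.abs(st['qd']).max(),st['opening'],st['contact_force'],st['tool_pos'])
E
```

```text
contact_force: [-0.0, 0.3, 0.6]
opening: 0.316
bottle 1.0 0 0
jar 0.99 0 0
tray 1.0 0 0
beaker 1.0 0 0
funnel 1.0 0 0
cap 0.32 -1 0
box 1.0 0 0
nfoot 0.84 -1 0
13.7 0.001260965559149757 0.3171796590153083 [-0.08773363 -0.10600975 -0.79263152] [0.4925584  0.18337823 0.18174976]
```

```bash
python3 -c "
from plant import r
print(r.finish_job())"
```

```text
the job is handed in; nothing more can be done
None
```

I squeezed the clip fully open on the narrow board at 20 N, lifted it straight off and carried it to the wide board. I lowered it, still open, over the middle of that board's top edge and handed in while holding it there, at 13.7 s.

What the last checks showed:
- **Grip:** the opening read 0.317 (about 28 mm, the hard stop), the arm was at rest, and the outside force was about 1 N or less, so nothing suggests contact with the board.
- **Fit:** the edge sits within about 1 mm of the clip's centre line across the board and is square to it. Along the edge, the clip is within about 2 mm of the middle.
- **Height:** by the grasp height the edge is about 20 mm below the pivot, which is midway. The network's clip_grip point suggests about 18 mm. Its clip_pivot point came out much lower (0.152 m), but its views disagreed by up to 6 mm, so I set it aside.
- **Bystanders:** six of the seven matched their starting positions exactly in the top view. The bottle cap's match was poor (0.32), probably because of the arm's shadow; the wrist picture showed it where it belonged, and nothing went near it. The narrow board's foot matched at 0.84, one pixel off; the clip and its shadow had gone from that patch.

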